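# Weigh a rye loaf on the bakery scale

### The arm

A 7-joint arm with a two-finger parallel gripper is mounted at the origin on the work surface. World frame = base frame: x ahead of the robot, y to its left, z up, the work surface at z = 0. Lengths are in m, angles in rad, forces in N, time in s.
With the tool pointing down it reaches from about 0.375 to 0.925 m from the base axis. Payload 3.1 kg.
Tool frame: the origin (TCP) lies between the finger pads; the fingertips stand 19 mm ahead of it and the grasp point (between the pads) is the TCP; z points along the fingers, y is the direction in which the jaws open and shut (so a half turn about z gives the same grasp; the last joint's range is limited). The gripper opens to 85 mm and grips with 20 to 120 N. Pads are 22 mm wide; open, the fingers measure 114 mm over their backs; the gripper's body (76 mm by 85 mm) begins 54 mm behind the grasp point. The pads swing forward as they close: fully open they stand 13 mm farther back than shut.
Start: joints at [1.054, 0.383, 0.044, 1.598, -0.018, 1.161, -0.05], TCP at [0.264, -0.594, 0.25] pointing down, gripper open.
Joint ranges: [-2.61, 2.61], [-0.41, 2.15], [-1.48, 1.57], [0, 2.5], [-1.57, 4.71], [0.05, 1.97], [-2.85, 2.85]. Speed limits (rad/s): [2.79, 2.79, 3.14, 3.14, 3.14, 3.14, 3.14].

### API

Orientations are given as a unit quaternion [x, y, z, w].
In Python, from bench import move_ptp, movel, move_j, move_gripper, pause, inverse_kinematics, read_camera, camera_params, MotionError, sign_off, look_for, tip_of, read_time_s, read_qpos, read_joint_vel, read_effort, read_eef_pos, read_tcp_rot, read_ft_force, read_ft_torque, read_finger_gap gives the robot as it stands. Calls block until the motion is done:
- move_ptp(position, orientation): joint-space move of the TCP to a pose.
- movel(position, orientation=None, speed=0.15): straight line of the TCP; orientation=None keeps the orientation; speed is the mean speed in m/s.
- move_j(angles): joint-space move.
- move_gripper(opening, effort=None): finger opening in m; effort is the grip in N (None keeps the last); returns when the fingers have stopped.
- pause(seconds).
- inverse_kinematics(position, orientation): joint angles nearest the present ones, or None.
- read_camera(name): name is "scene" or "side" or "wrist"; returns the picture (420x560x3 uint8, red, green, blue); there is no depth.
- camera_params(name): a dict with "K" (3x3 intrinsics, pixels), "dist_coeffs" ([k1, k2, p1, p2, k3] as OpenCV has them; the pictures are not rectified), "camera_from_world" (4x4, takes a point from world to camera coordinates). Camera axes: x right, y down, z forward; pixel columns grow to the right and rows downward; lengths in m; the calibration is good to about 2 mm. A picture is of the moment at which its call begins: read the wrist's pose just before it. camera_params takes no time and is no camera call; for the wrist camera it gives the pose at the moment of the call.
A pose or a line that the arm cannot do raises MotionError and nothing moves.
- sign_off(): hands the job in, once; it reports no verdict.
Trained networks look in the newest picture that a camera, given by its name, has taken for a name from the list of things; names that differ only in an ending like _2 or _b are one class to them, and where a whole thing is asked for, a point or a joint stands for the part that bears it (a point fixed in the world has none). Each returns a list of dicts, best first, with "confidence" (0 to 1); they miss things now and then, are a little off and sometimes report something else, mostly with a low value. They report only what shows in the picture. A call takes as long as a camera call. They do not tell look-alikes from the thing itself.
- look_for(camera, name): "at" ([column, row] in pixels, amid what is visible of it).
- tip_of(camera, name): "at" ([column, row] in pixels: a listed point, or the origin of a listed thing).
Readings, each from a call of its own:
- read_time_s(): time.
- read_qpos(): joint angles.
- read_joint_vel(): joint speeds.
- read_effort(): joint torques, N m.
- read_eef_pos(): TCP position.
- read_tcp_rot(): TCP orientation.
- read_ft_force(): force on the tool from outside, world axes, zero at the start.
- read_ft_torque(): the same for the moment, N m.
- read_finger_gap(): finger opening in m.
Only numpy, scipy, OpenCV 4.12 (cv2) and the standard library are available. Lean on these libraries where they do the work, as an engineer would, in place of code of your own. Each camera call takes 0.05 s, during which the arm holds its last target. There are 200 camera calls.

### The job

Weigh the dark rye loaf: with the pan still empty press the scale's yellow zero key fully, then slide the loaf (push it, do not lift it) off its board onto the steel pan until it sits flat, square and centred there with no edge overhanging the pan. Let go of it and then press the green print key fully, leaving the loaf centred on the pan and every other loose thing, the golden loaf included, where it was.

Things in the scene. Friction and masses are not known exactly. Their poses are not given: they have to be found in the camera images.
- pan_top (a point): centre of the top face of the scale's flat steel pan, 39 mm above the counter. The pan is 170 mm along its x and 125 mm along its y, without a rim. Its x points away from the robot (yaw within 0.12 rad), y to the robot's left, z up
- station: fixed unit of pan, two wooden boards and key console; origin on the counter under the pan's centre, axes as the pan's. The boards (230 mm along x, 210 along y, tops 40 mm above the counter, so 1 mm above the pan) lie on the pan's y sides, across 4 mm gaps. The grey console (top 24 mm up, keys no higher than 50 mm) lies on the near side, 89 to 174 mm from the pan's centre
- rye_mid (a point): centre (half-way up) of the dark brown rye tin loaf with pale seeds on top: 140 mm along its x, 95 mm along its y, 70 mm high, rigid, 0.3 to 0.65 kg, too wide to grasp. It starts flat on the left or right board, its x roughly along the pan's x (within 0.3 rad), up to 30 mm off-centre along x. On a board this point is 75 mm above the counter
- rye: the same dark rye loaf; origin at the centre of its underside
- rye_corner0 (a point): bottom corner of the dark rye loaf, at +70 mm along the loaf's x, +47.5 mm along its y, on its underside
- rye_corner1 (a point): bottom corner of the dark rye loaf, at +70 mm along the loaf's x, -47.5 mm along its y, on its underside
- rye_corner2 (a point): bottom corner of the dark rye loaf, at -70 mm along the loaf's x, -47.5 mm along its y, on its underside
- rye_corner3 (a point): bottom corner of the dark rye loaf, at -70 mm along the loaf's x, +47.5 mm along its y, on its underside
- pan: the scale's steel pan (170 x 125 x 4 mm); origin at the centre of its underside, 4 mm below pan_top
- zero_key (a joint): yellow round zero key, 30 mm across, pushed straight down: 0 m up, 0.006 m fully pressed, springs back; about 4 N at full travel
- zero_key_top (a point): centre of the top of the yellow zero key, on the console's left half (138 mm nearer than the pan centre, 37 mm to its left)
- print_key (a joint): green round print key, same size, travel and force as the zero key
- print_key_top (a point): centre of the top of the green print key, on the console's right half (138 mm nearer than the pan centre, 37 mm to its right)
- wheat_mid (a point): centre (half-way up) of the golden wheat tin loaf with pale slashes, same size as the rye loaf, lying on the other board: leave it alone
- cups: stack of orange paper cups, 82 mm across, 132 mm high, standing on the counter to the right; origin at the centre of its underside; leave alone
- bottle: clear water bottle, 64 mm across, 200 mm high, far right; origin at the centre of its underside; leave alone
- beaker: steel beaker, 80 mm across, 130 mm high, right; origin at the centre of its underside; leave alone
- jar: amber jar, 80 mm across, 110 mm high, far left; origin at the centre of its underside; leave alone
- tongs: steel bread tongs lying on the counter to the left, about 215 mm long, 15 mm high; origin near their middle; leave alone
- wheat: the same golden wheat loaf; origin at the centre of its underside
Mind the look-alikes: they are no part of the job. There is more than one size of the wheat; the job needs the smallest.

How it is judged:
On the way, in this order (a step that is already met when the one before it is completed fails the run):
1. the yellow zero key is pressed (at least 4.5 of its 6 mm) while the pan is empty, the rye loaf still being on its board (value of joint zero_key above 0.0045 m and horizontal distance between rye_mid and pan_top above 0.115 m and contact force between each of rye, wheat and pan below 0.05 N), for 0.05 s.
2. the rye loaf rests flat on the pan, untouched, its centre within 12 mm of the pan's centre and all four bottom corners within the pan's edges (x of rye_corner0 in the frame of pan_top between -0.085 and 0.085 m and y of rye_corner0 in the frame of pan_top between -0.0625 and 0.0625 m and x of rye_corner1 in the frame of pan_top between -0.085 and 0.085 m and y of rye_corner1 in the frame of pan_top between -0.0625 and 0.0625 m and x of rye_corner2 in the frame of pan_top between -0.085 and 0.085 m and y of rye_corner2 in the frame of pan_top between -0.0625 and 0.0625 m and x of rye_corner3 in the frame of pan_top between -0.085 and 0.085 m and y of rye_corner3 in the frame of pan_top between -0.0625 and 0.0625 m and horizontal distance between rye_mid and pan_top below 0.012 m and angle between rye_mid's own z axis and vertical below 0.05 rad and contact force between rye and pan above 1.5 N and linear speed of rye below 0.01 m/s and angular speed of rye below 0.1 rad/s and contact force between rye and the arm below 0.1 N and contact force between rye and the fingers below 0.1 N), for 0.2 s.
3. the green print key is pressed (at least 4.5 of its 6 mm) with the rye loaf still so placed and untouched (value of joint print_key above 0.0045 m and x of rye_corner0 in the frame of pan_top between -0.085 and 0.085 m and y of rye_corner0 in the frame of pan_top between -0.0625 and 0.0625 m and x of rye_corner1 in the frame of pan_top between -0.085 and 0.085 m and y of rye_corner1 in the frame of pan_top between -0.0625 and 0.0625 m and x of rye_corner2 in the frame of pan_top between -0.085 and 0.085 m and y of rye_corner2 in the frame of pan_top between -0.0625 and 0.0625 m and x of rye_corner3 in the frame of pan_top between -0.085 and 0.085 m and y of rye_corner3 in the frame of pan_top between -0.0625 and 0.0625 m and horizontal distance between rye_mid and pan_top below 0.012 m and angle between rye_mid's own z axis and vertical below 0.05 rad and contact force between rye and pan above 1.5 N and contact force between rye and the arm below 0.1 N and contact force between rye and the fingers below 0.1 N), for 0.05 s.
At the end, for the whole second after the job is handed in: the rye loaf rests flat, still and untouched on the pan, its centre within 12 mm of the pan's centre and all four of its bottom corners within the pan's edges; both keys are up again (all of step 2 and value of joint each of print_key, zero_key below 0.002 m).
It fails at once if the rye loaf lifted more than 25 mm above its board (height (world z) of rye_mid above 0.1 m).
It fails at once if the rye loaf tipped by more than 0.35 rad (angle between rye_mid's own z axis and vertical above 0.35 rad).
It fails at once if the golden loaf, cup stack, bottle, beaker, jar or tongs moved more than 25 mm (distance of any of wheat_mid, cups, bottle, beaker, jar, tongs from where it was at the start of the episode above 0.025 m).
It also fails if it takes over 72 s, if anything falls off the work surface, if the arm or the gripper's body presses on something with over 40 N, if the wrist force passes 120 N, or if a joint passes its speed limit or range.

## Working session

There is one attempt and no reset: what is moved stays moved. The work goes in short steps, each a Python script; the robot and the scene stay as the last script left them, time stands still between calls to the robot, and variables do not carry over. Pictures are saved under pics/ and viewed, about 8 in all and at most 12, crops included, and the job is handed in when it is done.

```bash
mkdir -p pics
cat > h.py <<'E'
import numpy as np, cv2
from bench import *
def ray(cam,px,P=None):
    P=P or camera_params(cam); T=np.array(P["camera_from_world"])
    u=cv2.undistortPoints(np.array([[px]],float),np.array(P["K"]),np.array(P["dist_coeffs"]))[0,0]
    R=T[:3,:3]; return -R.T@T[:3,3], R.T@np.array([u[0],u[1],1])
def on_z(cam,px,z,P=None):
    o,d=ray(cam,px,P); return (o+d*(z-o[2])/d[2])[:2]
def proj(cam,pts,P=None):
    P=P or camera_params(cam); T=np.array(P["camera_from_world"])
    return cv2.projectPoints(np.array(pts,float).reshape(-1,3),cv2.Rodrigues(T[:3,:3])[0],T[:3,3],np.array(P["K"]),np.array(P["dist_coeffs"]))[0][:,0]
def save(name,im): cv2.imwrite(f"pics/{name}.png",cv2.cvtColor(im,cv2.COLOR_RGB2BGR))
E
python3 - <<'E'
from h import *
for c in("scene","side"):
    im=read_camera(c); save(c+"0",im)
    o,_=ray(c,[280,210]); print(c,o.round(2))
    for n,z in dict(pan_top=.039,rye_mid=.075,wheat_mid=.075,zero_key_top=.05,print_key_top=.05,rye_corner0=.04,rye_corner1=.04,rye_corner2=.04,rye_corner3=.04,cups=0,bottle=0,beaker=0,jar=0,tongs=0).items():
        for r in tip_of(c,n)[:3]: print(n,round(r["confidence"],2),np.round(r["at"]),on_z(c,r["at"],z).round(3))
print(read_time_s(),read_tcp_rot(),read_eef_pos())
E
```

```text
scene [1.34 0.22 1.36]
pan_top 0.74 [276. 231.] [0.582 0.022]
rye_mid 0.89 [224. 209.] [ 0.569 -0.165]
wheat_mid 0.87 [357. 185.] [0.348 0.25 ]
wheat_mid 0.86 [326. 243.] [0.604 0.192]
wheat_mid 0.82 [237. 154.] [ 0.332 -0.196]
zero_key_top 0.41 [294. 200.] [0.454 0.049]
print_key_top 0.59 [279. 196.] [ 0.452 -0.005]
rye_corner0 0.97 [253. 208.] [ 0.518 -0.08 ]
rye_corner0 0.75 [205. 222.] [ 0.617 -0.217]
rye_corner0 0.63 [230. 238.] [ 0.651 -0.118]
rye_corner1 0.97 [253. 208.] [ 0.518 -0.08 ]
rye_corner1 0.75 [205. 222.] [ 0.617 -0.217]
rye_corner1 0.63 [230. 238.] [ 0.651 -0.118]
rye_corner2 0.97 [253. 208.] [ 0.518 -0.08 ]
rye_corner2 0.75 [205. 222.] [ 0.617 -0.217]
rye_corner2 0.63 [230. 238.] [ 0.651 -0.118]
rye_corner3 0.97 [253. 208.] [ 0.518 -0.08 ]
rye_corner3 0.75 [205. 222.] [ 0.617 -0.217]
rye_corner3 0.63 [230. 238.] [ 0.651 -0.118]
cups 0.82 [166. 160.] [ 0.374 -0.474]
bottle 0.87 [142. 230.] [ 0.684 -0.427]
beaker 0.72 [125. 192.] [ 0.556 -0.556]
beaker 0.66 [295. 203.] [0.428 0.051]
jar 0.87 [388. 285.] [0.657 0.416]
jar 0.18 [436. 233.] [0.417 0.551]
tongs 0.84 [440
[... 649 characters left out ...]
rye_corner1 0.97 [279. 199.] [ 0.505 -0.091]
rye_corner1 0.93 [289. 184.] [ 0.487 -0.173]
rye_corner1 0.68 [239. 184.] [ 0.648 -0.14 ]
rye_corner2 0.97 [279. 199.] [ 0.505 -0.091]
rye_corner2 0.93 [289. 184.] [ 0.487 -0.173]
rye_corner2 0.68 [239. 184.] [ 0.648 -0.14 ]
rye_corner3 0.97 [279. 199.] [ 0.505 -0.091]
rye_corner3 0.93 [289. 184.] [ 0.487 -0.173]
rye_corner3 0.68 [239. 184.] [ 0.648 -0.14 ]
cups 0.86 [335. 147.] [ 0.364 -0.481]
cups 0.28 [261. 176.] [ 0.596 -0.248]
bottle 0.58 [247. 145.] [ 0.687 -0.422]
jar 0.98 [185. 334.] [0.648 0.429]
tongs 0.85 [263. 394.] [0.423 0.549]
1.5 [ 9.78151907e-01  2.07891431e-01  7.47248070e-06 -1.80235349e-05] [ 0.26435507 -0.59381402  0.25024635]
```

View images.

Run:
```python
import cv2
a=cv2.imread("pics/scene0.png")[130:310,110:460]; b=cv2.imread("pics/side0.png")[110:310,150:400]
cv2.imwrite("pics/a.png",cv2.resize(a,None,fx=2.2,fy=2.2,interpolation=2)); cv2.imwrite("pics/b.png",cv2.resize(b,None,fx=2.9,fy=2.9,interpolation=2))
```

```text
(no output)
```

View pics/a.png

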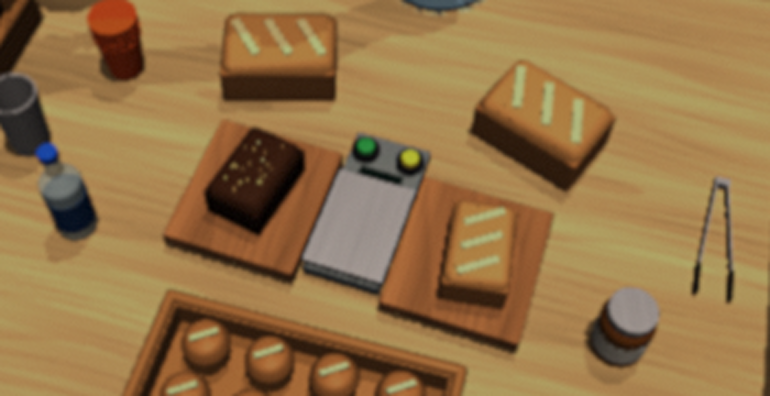

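View pics/b.png

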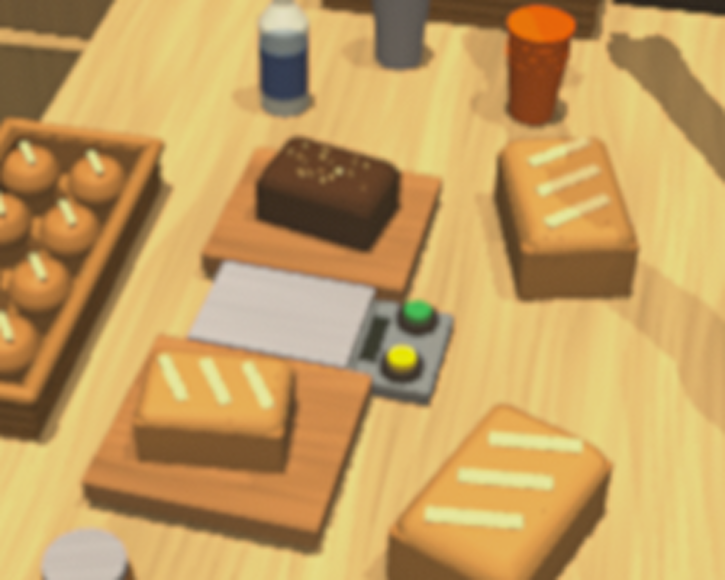

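```bash
cat >> h.py <<'E'
def q(a): return [float(np.cos(a/2)),float(np.sin(a/2)),0.,0.]
E
python3 - <<'E'
from h import *
for a in (-np.pi/2,0,np.pi/2):
    for p in ([.5,0,.38],[.58,-.28,.075],[.58,-.04,.075],[.45,.05,.07]):
        r=inverse_kinematics(p,q(a)); print(round(a,2),p,None if r is None else np.round(r,2))
P=camera_params("wrist"); T=np.array(P["camera_from_world"]); o,d=ray("wrist",[280,210]); print(o,d)
E
```

```text
-1.57 [0.5, 0, 0.38] [-1.61 -0.34  1.3   1.82  0.33  1.43  2.77]
-1.57 [0.58, -0.28, 0.075] [ 0.24  0.57  0.19  1.74 -0.14  0.85 -2.65]
-1.57 [0.58, -0.04, 0.075] [-0.93  1.08  1.36  1.93 -1.16  1.23 -2.27]
-1.57 [0.45, 0.05, 0.07] [ 0.86  0.66 -1.24  2.15  0.81  0.93  2.28]
0 [0.5, 0, 0.38] [ 0.42  0.03 -0.51  1.76  0.02  1.36 -1.66]
0 [0.58, -0.28, 0.075] [ 0.45  0.57 -0.08  1.73  0.06  0.85 -1.23]
0 [0.58, -0.04, 0.075] [ 0.23  0.49 -0.28  1.88  0.18  0.8  -1.72]
0 [0.45, 0.05, 0.07] [ 0.3   0.33 -0.55  2.17  0.27  0.7  -2.  ]
1.57 [0.5, 0, 0.38] [ 0.49  0.03 -0.58  1.75  0.02  1.36 -0.09]
1.57 [0.58, -0.28, 0.075] [ 0.62  0.59 -0.3   1.72  0.22  0.87  0.22]
1.57 [0.58, -0.04, 0.075] [ 0.42  0.53 -0.52  1.87  0.34  0.83 -0.27]
1.57 [0.45, 0.05, 0.07] [ 0.44  0.37 -0.7   2.16  0.36  0.72 -0.51]
[ 0.33008653 -0.56476294  0.37424787] [-0.24027007 -0.12379197 -0.96296925]
```

Run:
```python
from h import *
move_ptp([.53,-.10,.42],q(np.pi/2))
P=camera_params("wrist"); im=read_camera("wrist"); save("w1",im)
for n,z in dict(pan_top=.039,rye_mid=.075,zero_key_top=.05,print_key_top=.05,rye_corner0=.04).items():
    for r in tip_of("wrist",n)[:4]: print(n,round(r["confidence"],2),np.round(r["at"]),on_z("wrist",r["at"],z,P).round(4))
print(read_time_s()); import json; json.dump({k:np.array(v).tolist() for k,v in P.items()},open("P1.json","w"))
```

```text
pan_top 0.76 [317.  89.] [0.5924 0.0145]
zero_key_top 0.71 [221.  58.] [0.4533 0.0558]
zero_key_top 0.58 [310.  88.] [0.5808 0.0147]
print_key_top 0.88 [221. 109.] [ 0.4498 -0.013 ]
print_key_top 0.36 [312.  92.] [0.5837 0.0099]
rye_corner0 0.94 [267. 162.] [ 0.5179 -0.0933]
rye_corner0 0.57 [353. 181.] [ 0.655  -0.1232]
3.9
```

View pics/w1.png

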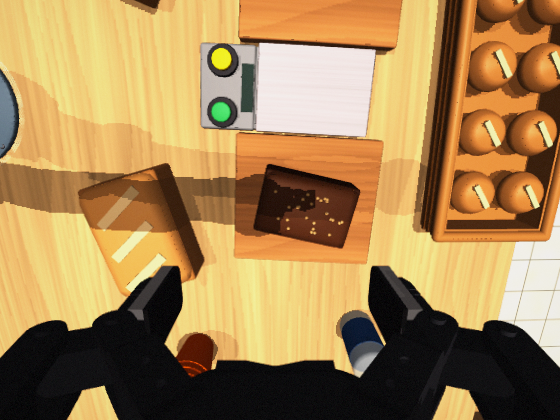

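```bash
cat >> h.py <<'E'
from scipy.optimize import minimize
import json
def big(m,near):
    n,l,s,c=cv2.connectedComponentsWithStats(m.astype(np.uint8))
    k=max(range(1,n),key=lambda i:s[i,4]*(np.hypot(*(c[i]-near))<60)); return l==k
def box(p,z0,h,lx,ly):
    c,s=np.cos(p[2]),np.sin(p[2])
    return np.array([[p[0]+c*x-s*y,p[1]+s*x+c*y,z] for z in {z0,z0+h} for x,y in ((lx,ly),(lx,-ly),(-lx,-ly),(-lx,ly))])
def fit(cam,mask,p0,dims,P):
    m=mask.astype(np.float32); S=4
    def cost(v):
        p=[v[0],v[1],v[2]/10]; h=cv2.convexHull(proj(cam,box(p,*dims),P).astype(np.float32))
        r=np.zeros(mask.shape,np.uint8); cv2.fillConvexPoly(r,np.round(h*256).astype(np.int32),255,cv2.LINE_AA,8); r=r/255.
        return 1-np.minimum(r,m).sum()/np.maximum(r,m).sum()
    v=np.array([p0[0],p0[1],p0[2]*10]); 
    for st in (.02,.008,.003):
        R=minimize(cost,v,method="Nelder-Mead",options=dict(initial_simplex=np.vstack([v]+[v+d for d in np.diag([st,st,st*20])]),xatol=1e-5,fatol=1e-5)); v=R.x
    return np.array([v[0],v[1],v[2]/10]),R.fun
def pan_mask(im,near):
    h=cv2.cvtColor(im,cv2.COLOR_RGB2HSV); m=((h[...,1]<55)&(h[...,2]>120)).astype(np.uint8)
    return big(cv2.morphologyEx(m,cv2.MORPH_OPEN,np.ones((5,5))),near)
def rye_mask(im,near,thr=75):
    m=(im[...,0]<thr).astype(np.uint8); m=cv2.morphologyEx(m,cv2.MORPH_OPEN,np.ones((5,5)))
    return cv2.morphologyEx(big(m,near).astype(np.uint8),cv2.MORPH_CLOSE,np.ones((15,15)))>0
PAN=(.039,0,.085,.0625); RYE=(.04,.07,.07,.0475)
def draw(cam,im,p,dims,P,col):
    h=cv2.convexHull(proj(cam,box(p,*dims),P).astype(np.float32)); cv2.polylines(im,[np.round(h).astype(np.int32)],True,col,1)
E
python3 - <<'E'
from h import *
P=json.load(open("P1.json")); im=cv2.cvtColor(cv2.imread("pics/w1.png"),cv2.COLOR_BGR2RGB)
pm=pan_mask(im,[315,90])
cn=max(cv2.findContours(pm.astype(np.uint8),0,2)[0],key=cv2.contourArea)
print(pm.sum(),cv2.minAreaRect(np.array([on_z("wrist",p[0],.039,P) for p in cn],np.float32)))
pan=fit("wrist",pm,[.585,.02,.03],PAN,P)
rm=rye_mask(im,[305,205]); print(rm.sum(),cv2.boundingRect(rm.astype(np.uint8)))
rye=fit("wrist",rm,[.57,-.165,-.2],RYE,P); print(pan,rye)
print("keys dir", on_z("wrist",[221,58.5],.05,P),on_z("wrist",[221,110],.05,P))
draw("wrist",im,pan[0],PAN,P,(0,0,255)); draw("wrist",im,rye[0],RYE,P,(0,255,0))
im=im[20:260,180:440]; save("w1f",cv2.resize(im,None,fx=2.5,fy=2.5)[:600])
# side/scene cross-check
for c,pn,rn in(("side",[247,221],[262,175]),("scene",[276,231],[224,209])):
    i=cv2.cvtColor(cv2.imread(f"pics/{c}0.png"),cv2.COLOR_BGR2RGB)
    a=fit(c,pan_mask(i,pn),pan[0],PAN,None); b=fit(c,rye_mask(i,rn,85),rye[0],RYE,None); print(c,a,b)
E
```

```text
10869 ((0.5714671611785889, 0.013365179300308228), (0.12448538839817047, 0.20377382636070251), 86.940185546875)
3259 (254, 165, 105, 69)
(array([ 0.58631159,  0.01234259, -0.05812545]), np.float64(0.08882825521394999)) (array([ 0.57297274, -0.15615971, -0.23934552]), np.float64(0.5481348558999456))
keys dir [0.45344944 0.05568905] [ 0.45030007 -0.01497297]
side (array([ 0.58130474,  0.01335924, -0.03922874]), np.float64(0.05401435494408913)) (array([ 0.57035398, -0.15670557,  0.04898202]), np.float64(0.6248081049034293))
scene (array([ 0.58487901,  0.01297747, -0.0525905 ]), np.float64(0.09828606639176451)) (array([ 0.57543812, -0.15366471, -0.11066487]), np.float64(0.19721977979967886))
```

View pics/w1f.png

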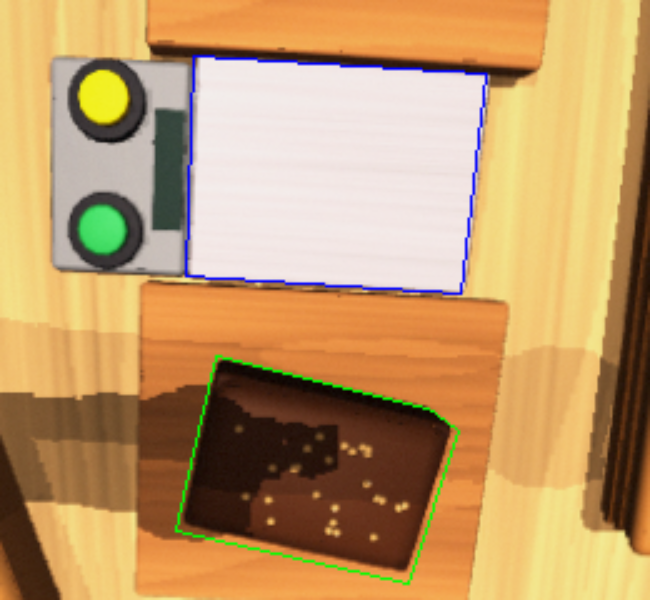

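```bash
cat >> h.py <<'E'
PANP=np.array([.585,.0125,-.055])
def W(x,y,z):
    c,s=np.cos(PANP[2]),np.sin(PANP[2]); return [PANP[0]+c*x-s*y,PANP[1]+s*x+c*y,z]
def inpan(p):
    c,s=np.cos(PANP[2]),np.sin(PANP[2]); d=np.array(p[:2])-PANP[:2]; return np.array([c*d[0]+s*d[1],-s*d[0]+c*d[1],p[2]-PANP[2]])
Q=q(np.pi/2+PANP[2])
def press(xy):
    move_ptp([*xy,.14],Q); movel([*xy,.078],speed=.1); f0=np.array(read_ft_force())
    for z in np.arange(.075,.050,-.0015):
        movel([*xy,z],speed=.04); pause(.05); f=(np.array(read_ft_force())-f0)[2]
        print(round(z,4),round(f,1),end="; ")
        if f>9: break
    pause(.2); print(read_eef_pos()); movel([*xy,.14])
E
python3 - <<'E'
from h import *
move_gripper(0.0); press([.451,.056]); print(read_time_s())
E
```

```text
0.075 0.3; 0.0735 -0.2; 0.072 0.1; 0.0705 -0.3; 0.069 -0.5; 0.0675 0.4; 0.066 0.6; 0.0645 1.4; 0.063 1.9; 0.0615 3.9; 0.06 3.8; 0.0585 5.0; 0.057 16.4; [0.45134874 0.05608721 0.05835127]
11.4833
```

```bash
cat >> h.py <<'E'
def see(name,pose=(.0,-.10,.42),near0=None):
    move_ptp(W(-.055,pose[1],pose[2]),q(np.pi/2)); pause(.2)
    P=camera_params("wrist"); im=read_camera("wrist"); save(name+"raw",im)
    hsv=cv2.cvtColor(im,cv2.COLOR_RGB2HSV); m=(hsv[...,2]<135)&(hsv[...,1]>60)
    near=proj("wrist",[W(*near0,.075)],P)[0]
    hull=np.zeros(m.shape,np.uint8); cv2.circle(hull,tuple(np.int32(near)),75,1,-1); m=m&(hull>0)
    m=cv2.morphologyEx(m.astype(np.uint8),cv2.MORPH_OPEN,np.ones((5,5)))
    m=cv2.morphologyEx(big(m,near).astype(np.uint8),cv2.MORPH_CLOSE,np.ones((13,13)))>0
    z=(.039 if near0[1]>-.06 else .04,)+RYE[1:]
    r,e=fit("wrist",m,[*W(*near0,0)[:2],PANP[2]],z,P)
    print("rye world",r.round(4),"in pan",inpan(r).round(4),"err",round(e,3),"t",read_time_s())
    draw("wrist",im,r,z,P,(0,255,0)); draw("wrist",im,PANP,PAN,P,(0,0,255))
    im[...,0]=np.where(cv2.Canny(m.astype(np.uint8)*255,50,100)>0,255,im[...,0])
    c=np.clip(np.int32(near)-[130,110],0,[300,200]); save(name,cv2.resize(im[c[1]:c[1]+220,c[0]:c[0]+260],None,fx=2.5,fy=2.5))
    return r
E
python3 - <<'E'
from h import *
move_gripper(.08)
move_ptp(W(-.004,-.295,.24),Q); movel(W(-.004,-.295,.070),speed=.2)
f0=np.array(read_ft_force())
for y in np.arange(-.27,-.089,.02):
    movel(W(-.004,y,.070),speed=.05); print(round(y,3),(np.array(read_ft_force())-f0).round(1))
movel(W(-.004,-.13,.070)); movel(W(-.004,-.15,.3),speed=.3)
see("w2",near0=(0,-.035))
E
```

```text
-0.27 [ 0.8 -0.4 -0.5]
-0.25 [ 0.8 -0.7 -1.4]
-0.23 [1.2 0.3 0.1]
-0.21 [-0.3  0.  -0.4]
-0.19 [ 0.2  0.4 -1.1]
-0.17 [ 0.6  0.3 -0.6]
-0.15 [ 1.5 -1.9  0.1]
-0.13 [ 0.9  0.1 -0.4]
-0.11 [ 0.8  0.3 -0.2]
-0.09 [ 0.1 -0.6 -0.6]
rye world [ 0.5824 -0.0181 -0.0494] in pan [-0.0009 -0.0307  0.0056] err 0.186 t 22.4083
```

View pics/w2.png

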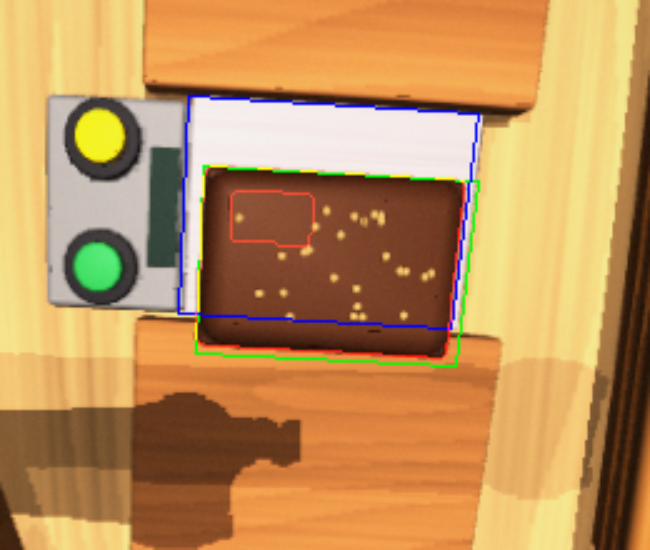

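```bash
sed -i 's|^    z=(.039 if near0.*|    m=cv2.fillConvexPoly(np.zeros(m.shape,np.uint8),cv2.convexHull(cv2.findNonZero(m.astype(np.uint8))),1)>0\n    z=(.039 if near0[1]>-.06 else .04,.066,.068,.0455)|' h.py
python3 - <<'E'
from h import *
im=read_camera("wrist"); P=camera_params("wrist")
hsv=cv2.cvtColor(im,cv2.COLOR_RGB2HSV); m=(hsv[...,2]<135)&(hsv[...,1]>60)
near=proj("wrist",[W(0,-.03,.075)],P)[0]; h=np.zeros(m.shape,np.uint8); cv2.circle(h,tuple(np.int32(near)),75,1,-1)
m=big(cv2.morphologyEx((m&(h>0)).astype(np.uint8),cv2.MORPH_OPEN,np.ones((5,5))),near)
m=cv2.fillConvexPoly(np.zeros(m.shape,np.uint8),cv2.convexHull(cv2.findNonZero(m.astype(np.uint8))),1)>0
for d in((.07,.07,.0475),(.066,.068,.0455),(.06,.067,.045)):
    r,e=fit("wrist",m,[.58,-.02,-.05],(.0395,)+d,P); print(d,inpan(r).round(4),e)
pm=pan_mask(im,proj("wrist",[W(0,.04,.039)],P)[0])
y,x=np.nonzero(pm); w=np.array([inpan([*on_z("wrist",p,.039,P),0]) for p in zip(x[::3],y[::3])]); 
s=w[(w[:,1]>.03)&(w[:,1]<.055)]; print("pan x range",np.percentile(s[:,0],[.5,99.5]),"ymax",np.percentile(w[abs(w[:,0])<.07][:,1],99.8))
E
```

```text
(0.07, 0.07, 0.0475) [-0.0022 -0.0298  0.015 ] 0.08794574899017538
(0.066, 0.068, 0.0455) [-0.0026 -0.0283  0.0048] 0.021419372961049565
(0.06, 0.067, 0.045) [-0.0019 -0.0277  0.006 ] 0.04480155602104974
pan x range [-0.11227068  0.08804797] ymax 0.06280849417028879
```

Run:
```python
from h import *
move_ptp(W(-.003,-.15,.24),Q); movel(W(-.003,-.14,.070),speed=.2)
movel(W(-.003,-.10,.070),speed=.1); movel(W(-.003,-.0615,.070),speed=.03); pause(.2); print(inpan(read_eef_pos()[:2].tolist()+[0]))
movel(W(-.003,-.10,.070),speed=.06); movel(W(-.003,-.13,.3),speed=.3)
see("w3",near0=(0,.0))
```

```text
[-0.00316657 -0.06141098  0.055     ]
rye world [ 0.5816  0.0101 -0.0479] in pan [-0.0033 -0.0026  0.0071] err 0.023 t 29.0083
```

View pics/w3.png

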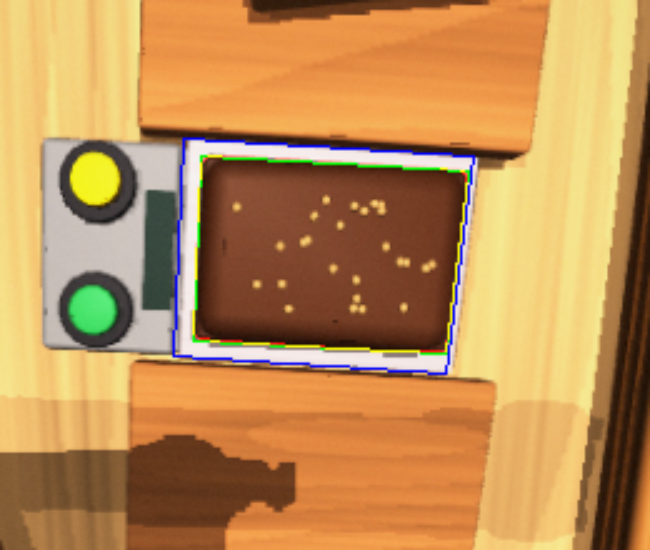

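Run:
```python
from h import *
move_gripper(0.0); move_ptp([.445,-.016,.25],Q); press([.447,-.016]); print(read_time_s())
movel([.447,-.016,.3],speed=.25); see("w4",near0=(0,.0))
for c in("side",):
    im=read_camera(c); save("side1",im)
```

```text
0.075 -0.7; 0.0735 0.3; 0.072 0.3; 0.0705 0.5; 0.069 -0.3; 0.0675 0.1; 0.066 -0.1; 0.0645 0.7; 0.063 1.5; 0.0615 2.8; 0.06 3.6; 0.0585 4.1; 0.057 16.4; [ 0.44740087 -0.01598213  0.05836324]
36.6417
rye world [ 0.5816  0.0102 -0.0519] in pan [-0.0032 -0.0025  0.0031] err 0.023 t 38.3583
```

View pics/side1.png

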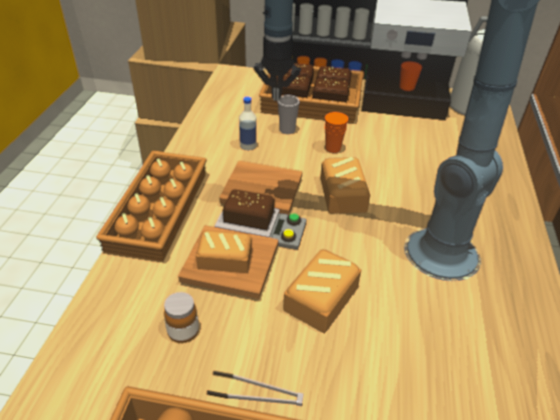

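View pics/w4.png

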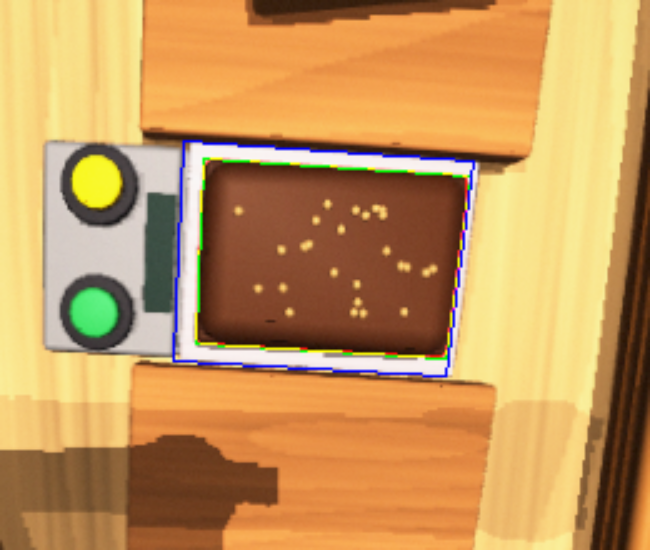

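The loaf hasn't moved: it is still square on the pan, and everything else is in place. Handing in.

```bash
python3 -c "
from bench import *
pause(.3); print(sign_off())"
```

```text
the job is handed in; nothing more can be done
None
```

The rye loaf is on the pan and the job was handed in at about 39 s of the 72 s allowed; the system gave no verdict.

**What I did:** I pressed the yellow zero key to its stop while the pan was empty. I then pushed the rye loaf off the right board with both open fingers, in two strokes, and backed away. Finally I pressed the green print key to its stop.

**Last checks:**
- **Loaf position:** the wrist-camera fit puts its centre about 3 mm off in x and 3 mm off in y, with a yaw error under 0.01 rad. All four corners are inside the pan edges. The fit after the print press matched the one before it to within 0.1 mm, with yaw 0.004 rad apart.
- **Keys:** on both presses the force rose to about 4–5 N over the travel, then jumped to 16 N at the stop. I had no direct reading of key travel. Both keys looked up again in the last picture.
- **Other things:** the golden loaf, cups, bottle, beaker, jar and tongs looked unmoved in the final side picture. I checked this by eye and did not re-measure it.

**Disagreements:**
- **Outline fit:** my first rye outline fits were poor (19–55% mismatch on the wrist and scene pictures), because of the shadow and the rounded top. After I corrected the mask and box size the mismatch fell to 2%.
- **Pan position:** estimates from the three cameras differed by up to 5 mm in x, well within the 12 mm tolerance.

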